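# Check a turned handle core in the go / no-go gauge

## Task

Check the wooden handle core that stands alone in the round holder: hold it upright in front of the open mouth of the bench gauge, feel your way and push it gently straight in through the wider go gap until the narrower no-go gap stops it, and press it there with about 10 N for a good half second, never forcing or wedging it. Then take it out and lower it, without dropping it, right down into the free hole of the long block beside the cores already passed, let go of it, and leave everything else on the bench where it is.

Things in the scene. Friction and masses are not known exactly. Their poses are not given: they have to be found in the camera images.
- core: The core to check: a plain turned wooden dowel, 26 mm in diameter and 140 mm long, about 55 g, ends chamfered 2.5 mm (4 mm high), both ends alike. Stands upright at the start in the round holder, its foot 10 mm above the bench. Origin at the centre of the end that starts as the foot; z runs along the dowel to the other end.
- core_mid (a point): Middle of the core's length, on its axis, 70 mm from its foot.
- stand: Fixed round dark wooden holder, 75 mm in diameter and 50 mm high, with one round hole of 31 mm, 40 mm deep. Origin at the centre of its underside, on the bench.
- gauge: Fixed steel go / no-go gap gauge in a bench stand: a level C-frame, 96 mm wide (116 over the screws), 62 to 78 mm above the bench, open in front, nothing under the gap. Origin on the bench below the middle of the frame's mouth; x runs level into the gap, z up. Throat ends at x = 72 mm; base (12 mm high) from x = 78 mm; clamp and knob 100 mm high at x = 88 to 132 mm. Load on it: 18 N at most.
- go_mouth (a point): Middle of the frame's mouth, 70 mm above the bench, mid-height of the jaws (64 to 76 mm); axes as the gauge's. Go jaws: x = 0 to 24 mm, faces 27.6 mm apart, lead-ins over the first 8 mm widen the mouth to 42 mm. They are rigid and clamped, but set by screws: the gap's middle lies up to 4 mm to either side of y = 0, differently each time; this point does not follow it.
- nogo_slots (a point): Point midway between the slots of the C-frame's arms at their front end, 33 mm behind the mouth, 70 mm above the bench; axes as the gauge's. The no-go jaws (nogo_jaws) are clamped in these slots, front 0 to 20 mm behind this point, each time elsewhere, not measured. Rigid, 16 mm long, faces 19 mm apart, same middle line as the go gap. A core is stopped with its axis 9 mm before their front.
- block: Fixed long wooden block, 216 x 60 mm, 50 mm high, with three round holes of 31 mm diameter, 40 mm deep, in a row along its x, 80 mm apart (at x = -80, 0 and 80 mm). Two hold passed cores, one is free. Origin at the centre of its underside.
- hole_mouth (a point): Centre of the mouth of the free hole, level with the top of the long block, 50 mm above the bench; z up. The hole's floor is 40 mm below.
- passed_a: A core already passed, like the core to check, standing in a hole of the long block; leave it alone. Origin at the centre of its foot.
- passed_b: Another passed core standing in the long block; leave it alone. Origin at the centre of its foot.
- tin: Round flat aluminium tin, 68 mm in diameter, 38 mm high; leave it alone. Origin under its centre.
- rivet_tray: Small grey tray with rivets, 80 x 60 x 28 mm; leave it alone. Origin under its centre.
- hammer: Hammer with a wooden handle, 220 mm long, lying down; leave it alone. Origin under its middle.
- maul: Pale maul standing on its head, 62 mm in diameter, 178 mm high; leave it alone. Origin under its centre.
- slicker: Dark wooden edge slicker on a 44 mm foot, 82 mm high; leave it alone. Origin under its centre.
Not all that is in view belongs to the job. What is shaped like the core but blue or grey is not meant.

How it is judged:
By the outcome, as a careful person would: the job done as asked, in the order asked, and still so for the second after the job is handed in, with the robot touching nothing.
It also fails if it takes over 72 s, if anything falls off the work surface, if the arm or the gripper's body presses on something with over 40 N, if the wrist force passes 120 N, or if a joint passes its speed limit or range.

## Robot

A 7-joint arm with a two-finger parallel gripper is mounted at the origin on the work surface. World frame = base frame: x ahead of the robot, y to its left, z up, the work surface at z = 0. Lengths are in mm, angles in degrees, forces in N, time in s.
With the tool pointing down it reaches from about 400 to 850 mm from the base axis. Payload 10.4 kg.
Tool frame: the origin (TCP) lies at the very end of the fingers, on their centre line; the grasp point (between the pads) lies 19 mm behind it; z points along the fingers, y is the direction in which the jaws open and shut (so a half turn about z gives the same grasp; the last joint's range is limited). The gripper opens to 85 mm and grips with 20 to 120 N. Pads are 22 mm wide; open, the fingers measure 114 mm over their backs; the gripper's body (76 mm by 85 mm) begins 54 mm behind the grasp point. The pads swing forward as they close: fully open they stand 13 mm farther back than shut.
Start: joints at [61.788, 19.034, -3.707, 83.658, 1.238, 77.344, -5.071], TCP at [282.966, -557.298, 231.338] pointing down, gripper open.
Joint ranges: [-148.97, 148.97], [-28.65, 121.19], [-84.17, 76.75], [9.2, 138.47], [-72.65, 252.65], [3.7, 117.97], [-149.18, 149.18]. Speed limits (degrees/s): [127.2, 127.2, 159.86, 159.86, 180, 180, 180].

## Interface

Orientations are given as [roll, pitch, yaw] about the fixed x, y, z axes, in that order (R = Rz(yaw) Ry(pitch) Rx(roll)).
In Python, from cell import ctrl, eyes gives the robot as it stands.
- The arm moves only by the tool carry_out, never from a script. Its argument "moves" is a list of rows, each a list of 7 numbers: the shift along the tool's x, y, z in mm, then the turn, a rotation vector about the tool's x, y, z in rad, then the opening, from -1 (shut) to 1 (fully open). In form: [[tx, ty, tz, rx, ry, rz, claw], ...]. A call has 1 to 10 rows; each row is the pose to reach, as a shift and turn from the pose commanded when the call began, along the tool's axes at that moment; what a row does not reach only later rows make up. A row lasts 1/8 s, in which the tool goes at most 62.5 mm and 10.7 degrees, less where a joint would pass 70% of its speed; a pose out of reach is approached as far as the arm can. A call with a gripper value outside its range is refused whole. The fingers move at their own pace and stop on an object; the grip force is fixed at half the most. Time passes only in rows, so rows that repeat a pose let the fingers close. It gives the time, the measured TCP pose, the force and the opening at its end, in the units of the state.
- ctrl.read_state(): the state, without advancing time (a new reading comes with each control period).
- eyes.capture(name): name is "scene" or "top" or "wrist"; returns a dict with "pixels" (420x560x3 uint8, red, green, blue), "K" (3x3 intrinsics, pixels), "k1" (the pictures are not rectified: a ray, as slopes to the right and down, at radius r is drawn at 1 + k1 r^2 times it, then the intrinsics apply), "pose" (4x4, takes a point from camera to world coordinates); the wrist camera has in their place "hand_eye" (4x4, takes a point from camera to tool coordinates, whose origin is the TCP and whose axes are the flange's). Camera axes: x right, y down, z forward; pixel columns grow to the right and rows downward; lengths in mm; the calibration is good to about 2 mm. A picture is of the moment at which its call begins: read the wrist's pose just before it. There is no depth.
- ctrl.sign_off(): hands the job in, once; it reports no verdict.
The state is a dict: "clock": time; "joint_positions": joint angles; "qvel": joint speeds; "tau": joint torques, N m; "tcp_pos": TCP position; "eef_rot": TCP orientation; "contact_force": force on the tool from outside, world axes, zero at the start; "torque": the same for the moment, N m; "gripper_width": opening from 0.0 (shut) to 1.0 (fully open).
Only numpy, scipy, OpenCV 4.12 (cv2) and the standard library are available. Lean on these libraries where they do the work, as an engineer would, in place of code of your own. Each camera call takes 0.05 s, during which the arm holds its last target.

## Working session

There is one attempt and no reset: what is moved stays moved. The work goes in short steps, Python scripts to look and compute and a tool call to move; the robot and the scene stay as the last step left them, time stands still between calls to the robot, and variables do not carry over. Pictures are saved under pics/ and viewed, and the job is handed in when it is done.

Besides the shell and the picture viewer there is one more tool, called after "Request:" by a JSON object that holds its "method" and its "body", one argument or row to a line. carry_out: Moves the arm, as the interface text tells. Its arguments: {"type":"object","properties":{"moves":{"type":"array","items":{"type":"array","items":{"type":"number"}}}},"required":["moves"]}

```bash
ls; mkdir -p pics; python3 - <<'E'
from cell import ctrl, eyes
import cv2,numpy as np
s=ctrl.read_state();print(s)
for n in ["scene","top","wrist"]:
    c=eyes.capture(n)
    cv2.imwrite(f"pics/{n}0.png",c["pixels"][:,:,::-1])
    print(n,{k:np.round(v,4).tolist() for k,v in c.items() if k!="pixels"})
E
```

```text
pics
{'clock': 0.0, 'joint_positions': array([61.78560522, 19.07305378, -3.70595866, 83.70759665,  1.23590936,
       77.34377351, -5.07264318]), 'qvel': array([ 0.10060401, -0.01344069,  0.03182793, -0.046407  , -0.03488262,
       -0.05208734,  0.03299873]), 'tau': array([-1.04821986e-03, -6.25448084e+01,  4.88241808e-02, -3.91602802e+01,
        1.61720632e-02,  9.88381886e-03, -2.48782294e-05]), 'tcp_pos': array([ 282.77667673, -556.93083418,  230.49085991]), 'eef_rot': array([-1.79915385e+02,  2.71161088e-03,  2.69173980e+01]), 'contact_force': array([ 0.27296975, -0.03006396,  0.21638527]), 'torque': array([-0.00319029,  0.02777615,  0.00495105]), 'gripper_width': 0.9992073646155948}
scene {'K': [[445.6544, 0.0, 278.8681], [0.0, 445.6544, 213.4072], [0.0, 0.0, 1.0]], 'k1': 0.0229, 'pose': [[0.1444, 0.8423, -0.5193, 1078.4268], [0.9895, -0.1182, 0.0835, -113.2115], [0.0089, -0.5258, -0.8505, 905.291], [0.0, 0.0, 0.0, 1.0]]}
top {'K': [[492.0606, 0.0, 275.8821], [0.0, 492.0606, 205.6689], [0.0, 0.0, 1.0]], 'k1': -0.1103, 'pose': [[-0.0124, -0.9865, 0.163, 380.736], [-0.9998, 0.0147, 0.0126, -25.7958], [-0.0148, -0.1628, -0.9865, 1245.7214], [0.0, 0.0, 0.0, 1.0]]}
wrist {'K': [[356.5343, 0.0, 285.1322], [0.0, 356.5343, 208.6109], [0.0, 0.0, 1.0]], 'k1': -0.02, 'hand_eye': [[0.0002, -0.9546, -0.2978, 77.1055], [1.0, 0.0002, 0.0, -0.2706], [0.0, -0.2978, 0.9546, -143.1793], [0.0, 0.0, 0.0, 1.0]]}
```

View pics/scene0.png

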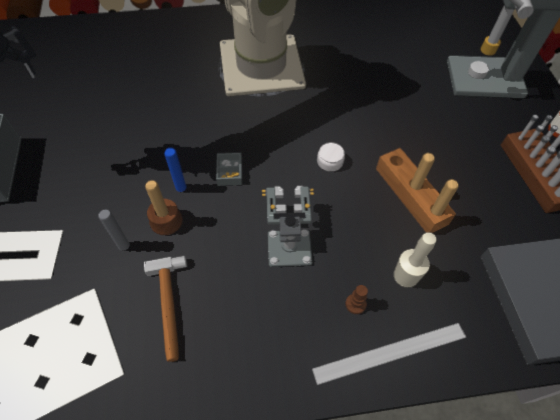

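View pics/top0.png

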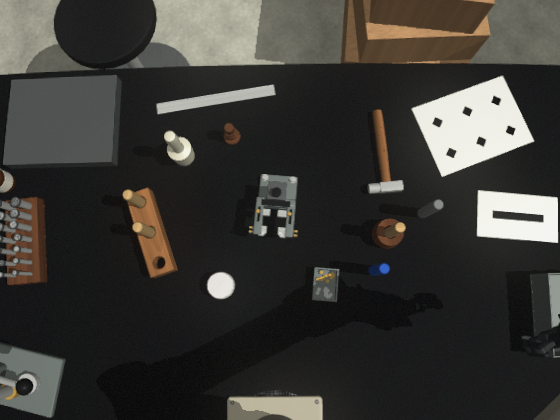

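View pics/wrist0.png

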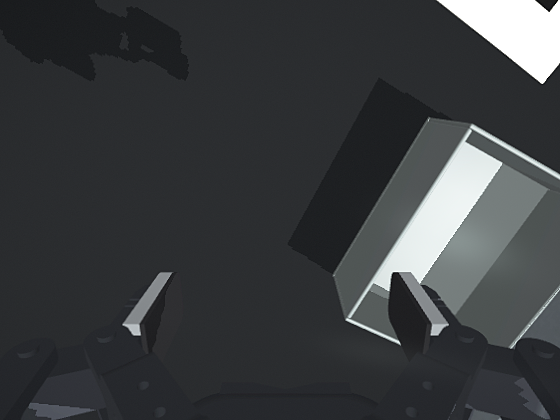

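```bash
cat > h.py <<'E'
from cell import ctrl, eyes
import cv2,numpy as np
from scipy.spatial.transform import Rotation as R
def undist(c,uv):
    uv=np.atleast_2d(np.array(uv,float)); K=c["K"]
    d=np.array([c["k1"],0,0,0,0],float)
    return cv2.undistortPoints(uv[:,None,:],np.array(K,float),d)[:,0,:]
def campose(c,state=None):
    if "pose" in c: return np.array(c["pose"])
    T=np.eye(4);T[:3,:3]=R.from_euler('xyz',state["eef_rot"],degrees=True).as_matrix();T[:3,3]=state["tcp_pos"]
    return T@np.array(c["hand_eye"])
def rays(c,uv,state=None):
    P=campose(c,state);n=undist(c,uv)
    d=np.c_[n,np.ones(len(n))]@P[:3,:3].T
    return P[:3,3],d/np.linalg.norm(d,axis=1)[:,None]
def onz(c,uv,z,state=None):
    o,d=rays(c,uv,state); return o+d*((np.asarray(z)-o[2])/d[:,2])[:,None]
def proj(c,X,state=None):
    P=campose(c,state);Q=(np.atleast_2d(X)-P[:3,3])@P[:3,:3]
    return cv2.projectPoints(Q.astype(float),np.zeros(3),np.zeros(3),np.array(c["K"],float),np.array([c["k1"],0,0,0,0],float))[0][:,0]
def tri(c1,u1,c2,u2,s1=None,s2=None):
    o1,d1=rays(c1,u1,s1);o2,d2=rays(c2,u2,s2);out=[]
    for a,b in zip(d1,d2):
        A=np.c_[a,-b];t=np.linalg.lstsq(A,o2-o1,rcond=None)[0]
        p,q=o1+t[0]*a,o2+t[1]*b;out.append(np.r_[(p+q)/2,np.linalg.norm(p-q)])
    return np.array(out)
def crop(px,x0,y0,x1,y1,f,name):
    cv2.imwrite(f"pics/{name}.png",cv2.resize(px[y0:y1,x0:x1,::-1],None,fx=f,fy=f,interpolation=cv2.INTER_CUBIC))
E
python3 - <<'E'
from h import *
s=eyes.capture("scene")["pixels"];t=eyes.capture("top")["pixels"]
def g(p,x,y,w,h,f): return cv2.resize(p[y:y+h,x:x+w],None,fx=f,fy=f,interpolation=cv2.INTER_CUBIC)
a=np.vstack([np.hstack([g(s,100,140,100,100,4),g(s,370,140,100,100,4)])])
b=np.vstack([np.hstack([g(t,350,200,100,100,4),g(t,100,180,100,100,4)])])
cv2.imwrite("pics/c1.png",a[:,:,::-1]);cv2.imwrite("pics/c2.png",b[:,:,::-1])
c=np.hstack([g(s,250,170,80,110,5),g(t,235,165,80,110,5)])
cv2.imwrite("pics/c3.png",c[:,:,::-1])
E
```

```text
(no output)
```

View pics/c1.png

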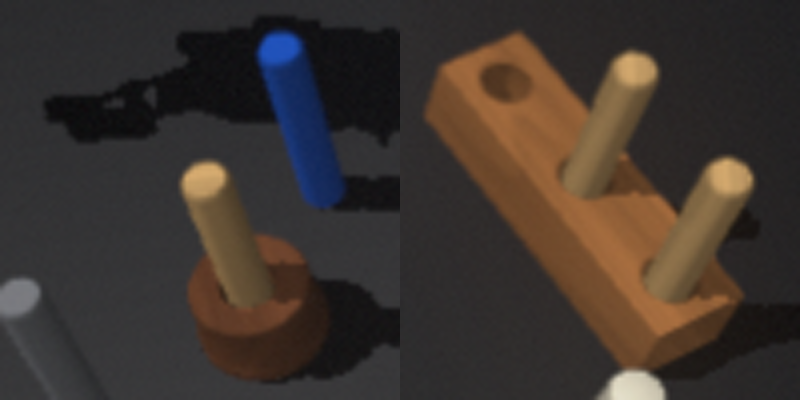

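View pics/c2.png

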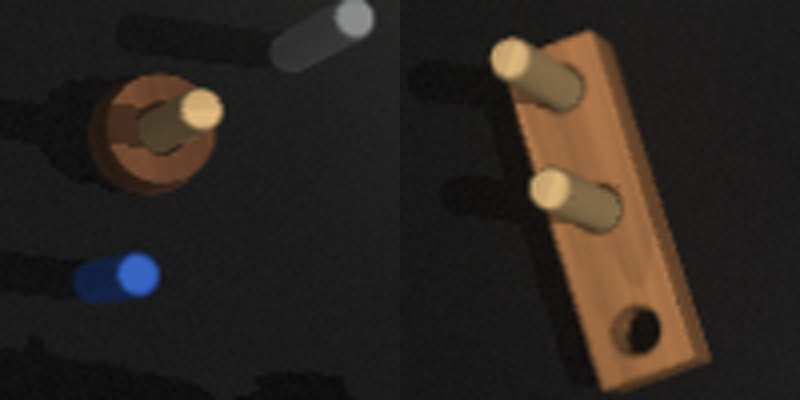

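View pics/c3.png

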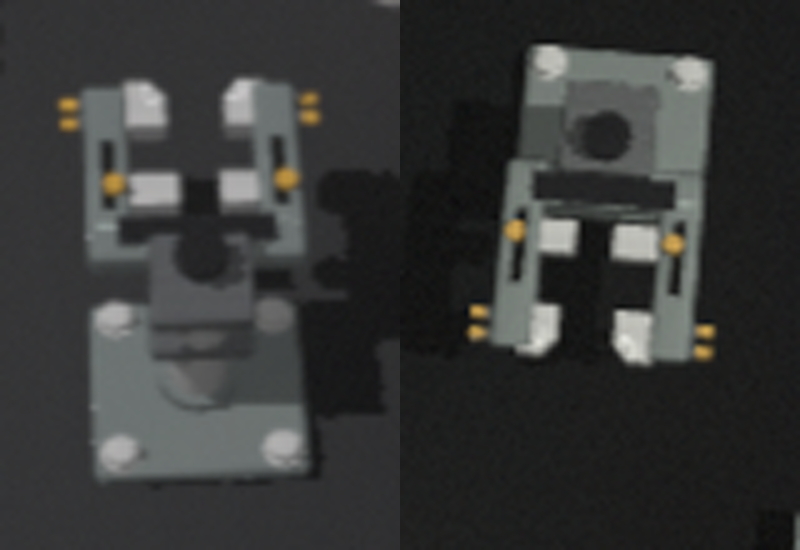

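```bash
python3 - <<'E'
from h import *
S=eyes.capture("scene");T=eyes.capture("top")
def face(c,x0,y0,x1,y1,lo):
    p=c["pixels"].astype(int)[y0:y1,x0:x1]
    m=((p[...,0]>lo)&(p[...,0]-p[...,2]>30)).astype(np.uint8)
    n,l,st,ce=cv2.connectedComponentsWithStats(m)
    return [(np.round(ce[i]+[x0,y0],1),st[i,4]) for i in range(1,n) if st[i,4]>20]
# find brightness of faces
for nm,c,(x,y) in (("S",S,(152,186)),("T",T,(400,227))): print(nm,c["pixels"][y-3:y+4,x-3:x+4,0])
for lo in (180,195): print(lo,face(S,130,170,180,210,lo),face(S,400,140,470,220,lo),"T",face(T,380,210,420,250,lo),face(T,110,180,170,260,lo))
E
```

```text
S [[213 212 212 212 210 210 199]
 [208 206 204 203 201 200 192]
 [197 197 198 195 195 194 182]
 [195 195 194 193 192 183 150]
 [191 191 188 185 179 151 113]
 [185 186 184 169 156 123  99]
 [157 153 145 134 121 107  95]]
T [[196 199 198 199 198 199 189]
 [207 206 207 207 207 208 206]
 [205 206 206 205 206 206 206]
 [212 212 212 212 213 213 214]
 [222 223 224 223 223 223 224]
 [221 219 219 220 220 219 220]
 [197 220 219 219 220 219 210]]
180 [(array([150.5, 184.5]), np.int32(59))] [(array([428.1, 157. ]), np.int32(45)), (array([451.7, 183.8]), np.int32(53))] T [(array([399.9, 226.9]), np.int32(66))] [(array([127.2, 194.1]), np.int32(61)), (array([137. , 226.7]), np.int32(64))]
195 [(array([150.5, 183.4]), np.int32(31))] [(array([426.7, 156.6]), np.int32(21)), (array([450.5, 183.6]), np.int32(28))] T [(array([400. , 226.9]), np.int32(59))] [(array([127.5, 194.3]), np.int32(47)), (array([137.2, 226.7]), np.int32(54))]
```

```bash
python3 - <<'E'
from h import *
np.set_printoptions(suppress=True,precision=1)
S=eyes.capture("scene");T=eyes.capture("top")
sc=lambda x,y,ox,oy,f:((x+.5)/f-.5+ox,(y+.5)/f-.5+oy)
names=["core","passA","passB"]
s=[(151.0,185.0),(428.3,157.6),(452.0,184.6)];t=[(400,226.9),(137.0,226.7),(127.3,194.2)]
print("S",onz(S,s,150));print("T",onz(T,t,150));print("tri",tri(S,s,T,t))
# hole mouth z50 from crops
print("hole S",onz(S,[sc(506,83-0,400,140,4)] if 0 else [((506-400)/4+370,83/4+140)],50),"T",onz(T,[((637-400)/4+100,330/4+180)],50))
# blk corners top z50: scene crop2 : (441,68),(520,32),(743,297),(665,335); top crop2: (592,30)?,(708,357),(605,390)
print("blkS",onz(S,[((x-400)/4+370,y/4+140) for x,y in((441,68),(520,32),(743,297),(665,335))],50))
print("blkT",onz(T,[((x-400)/4+100,y/4+180) for x,y in((540,48),(592,30),(695,362),(603,388))],50))
# decoys top z150?
print("blue",tri(S,[(170,152)],T,[(384,268.5)]),"grey",tri(S,[(105,214)],T,[(438.5,204.5)]))
# gauge frame front outer corners z78
print("frameS",onz(S,[(x/5+250,y/5+170) for x,y in((83,92),(290,87),(88,235),(305,232))],78))
print("frameT",onz(T,[((x-400)/5+235,y/5+165) for x,y in((490,345),(690,360),(512,160),(705,172))],78))
# go jaw inner faces top z76
print("jawS",onz(S,[(x/5+250,y/5+170) for x,y in((166,100),(166,125),(224,122),(227,97))],[76,76,76,76]))
print("jawT",onz(T,[((x-400)/5+235,y/5+165) for x,y in((558,310),(557,335),(614,310),(615,340))],76))
# base screws z12ish
print("bolts",tri(S,[(x/5+250,y/5+170) for x,y in((113,317),(272,315),(117,447),(283,444))],T,[((x-400)/5+235,y/5+165) for x,y in((685,70),(545,60),(685,70),(545,60))][:4]))
E
```

```text
S [[ 512.4 -290.5  150. ]
 [ 521.9  301.2  150. ]
 [ 597.7  327.2  150. ]]
T [[ 509.3 -290.3  150. ]
 [ 518.1  304.3  150. ]
 [ 593.6  329.7  150. ]]
tri [[ 509.7 -291.3  146.3    0.1]
 [ 518.4  304.8  145.3    1.8]
 [ 594.4  330.8  144.9    1.1]]
hole S [[446.8 276.4  50. ]] T [[441.8 276.3  50. ]]
blkS [[430.  240.2  50. ]
 [409.1 296.2  50. ]
 [613.9 365.5  50. ]
 [631.7 313.8  50. ]]
blkT [[618.4 342.5  50. ]
 [629.3 309.6  50. ]
 [422.1 240.1  50. ]
 [406.7 296.7  50. ]]
blue [[ 417.4 -252.8  135.8    0.1]] grey [[ 561.2 -385.5  135.8    1.7]]
frameS [[503.7 -49.9  78. ]
 [514.   43.4  78. ]
 [579.  -57.6  78. ]
 [590.6  36.1  78. ]]
frameT [[506.   44.6  78. ]
 [497.5 -50.7  78. ]
 [595.6  33.5  78. ]
 [588.3 -59.5  78. ]]
jawS [[511.9 -13.1  76. ]
 [525.4 -15.2  76. ]
 [527.4  10.9  76. ]
 [514.1  14.5  76. ]]
jawT [[522.6  12.   76. ]
 [510.6  12.6  76. ]
 [522.2 -14.8  76. ]
 [507.8 -15.1  76. ]]
bolts [[633.5 -52.2 100.5   3.8]
 [640.   14.1  97.2   4.8]
 [652.2 -53.6  16.4   3. ]
 [659.3  18.8  13.1   1.4]]
```

```bash
cat >> h.py <<'E'
def go(x,y,z,yaw,s=None):
    s=s or ctrl.read_state()
    R0=R.from_euler('xyz',s["eef_rot"],degrees=True);R1=R.from_euler('xyz',[180,0,yaw],degrees=True)
    d=R0.inv().apply(np.array([x,y,z])-s["tcp_pos"]);rv=(R0.inv()*R1).as_rotvec()
    print("at",np.round(s["tcp_pos"],1),np.round(s["eef_rot"],2),"shift",np.round(d,1),"rot",np.round(rv,3))
E
python3 -c "
from h import *
go(511,-290,258,60)"
```

```text
at [ 283.  -557.3  231.3] [-180.     -0.     26.92] shift [ 324.3 -135.1  -26.7] rot [-0.    -0.    -0.577]
```

Request:
{"method": "carry_out", "body": {
  "moves": [
    [324, -135, -27, 0, 0, -0.577, 1],
    [324, -135, -27, 0, 0, -0.577, 1],
    [324, -135, -27, 0, 0, -0.577, 1],
    [324, -135, -27, 0, 0, -0.577, 1],
    [324, -135, -27, 0, 0, -0.577, 1],
    [324, -135, -27, 0, 0, -0.577, 1],
    [324, -135, -27, 0, 0, -0.577, 1],
    [324, -135, -27, 0, 0, -0.577, 1]
  ]
}}

```text
clock: 1.45
tcp_pos: [510.3, -291.0, 258.2]
eef_rot: [-180.0, 0.0, 59.9]
contact_force: [0.1, -0.6, -0.2]
gripper_width: 1.0
```

```bash
python3 - <<'E'
from h import *
s=ctrl.read_state();W=eyes.capture("wrist")
print(s["clock"],s["tcp_pos"],s["eef_rot"],s["contact_force"],s["joint_positions"])
cv2.imwrite("pics/w1.png",W["pixels"][:,:,::-1])
print(proj(W,[[511,-290,150],[511,-290,50]],s))
E
```

```text
1.45 [ 510.27376759 -290.99050729  258.23144024] [-1.79995451e+02  3.49206521e-02  5.99399174e+01] [ 0.1402633  -0.61983199 -0.21757706] [ 41.31404126  14.73470276 -19.44264857  86.53970733   4.97279515
  79.57985767  -8.4974955 ]
[[284.8594177  205.21767896]
 [284.92167953 176.41170606]]
```

View pics/w1.png

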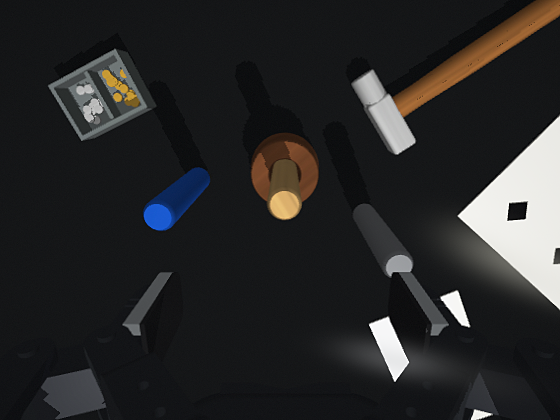

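```bash
python3 - <<'E'
from h import *
s=ctrl.read_state();W=eyes.capture("wrist")
p=W["pixels"].astype(int);m=((p[...,0]>185)&(p[...,0]-p[...,2]>30)).astype(np.uint8);m[:180]=0;m[230:]=0;m[:,:260]=0;m[:,310:]=0
ct=max(cv2.findContours(m,0,2)[0],key=cv2.contourArea);print(cv2.fitEllipse(ct),m.sum())
print(onz(W,[cv2.fitEllipse(ct)[0]],150,s))
crop(W["pixels"],235,115,335,235,5,"w1c")
go(511,-290,88,60)
E
```

```text
((284.09100341796875, 203.7032470703125), (27.144121170043945, 27.989662170410156), 119.81368255615234) 633
[[ 510.75839176 -289.19136166  150.        ]]
at [ 509.9 -291.7  258.2] [-1.7999e+02  4.0000e-02  5.9850e+01] shift [  2.1   0.2 170.2] rot [-0.     0.001 -0.003]
```

View pics/w1c.png

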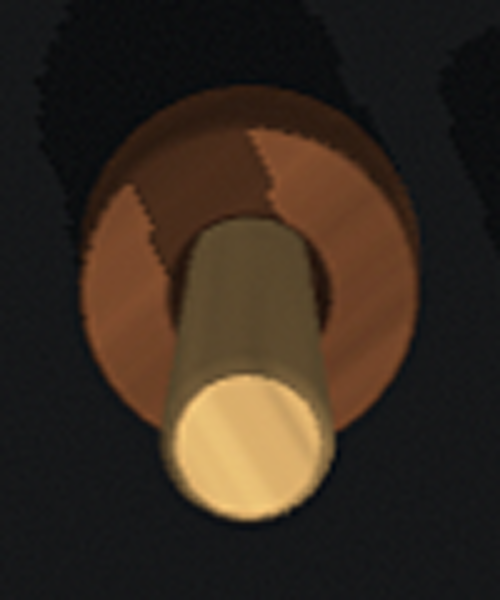

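Request:
{"method": "carry_out", "body": {
  "moves": [
    [2, 0, 60, 0, 0, 0, 1],
    [2, 0, 110, 0, 0, 0, 1],
    [2, 0, 150, 0, 0, 0, 1],
    [2, 0, 170, 0, 0, 0, 1],
    [2, 0, 170, 0, 0, 0, 1],
    [2, 0, 170, 0, 0, 0, -1],
    [2, 0, 170, 0, 0, 0, -1],
    [2, 0, 170, 0, 0, 0, -1],
    [2, 0, 170, 0, 0, 0, -1],
    [2, 0, 170, 0, 0, 0, -1]
  ]
}}

```text
clock: 2.8
tcp_pos: [511.9, -288.6, 89.2]
eef_rot: [180.0, 0.0, 60.0]
contact_force: [-1.0, 0.6, 4.8]
gripper_width: 0.295
```

Request:
{"method": "carry_out", "body": {
  "moves": [
    [0, 0, 0, 0, 0, 0, -1],
    [0, 0, 0, 0, 0, 0, -1]
  ]
}}

```text
clock: 3.05
tcp_pos: [511.9, -288.6, 89.1]
eef_rot: [180.0, 0.0, 60.0]
contact_force: [-2.6, 1.0, 5.0]
gripper_width: 0.289
```

```bash
python3 - <<'E'
from h import *
s=ctrl.read_state();W=eyes.capture("wrist")
print(s["clock"],s["tcp_pos"],s["eef_rot"],s["contact_force"],s["torque"],s["gripper_width"])
cv2.imwrite("pics/w2.png",W["pixels"][:,:,::-1])
E
```

```text
3.05 [ 511.89962667 -288.56968295   89.13802271] [1.79967645e+02 1.11883723e-02 5.99813607e+01] [-2.64326435  1.01175948  5.01821254] [ 0.25753469  0.53796261 -0.00478912] 0.28940720030376565
```

View pics/w2.png

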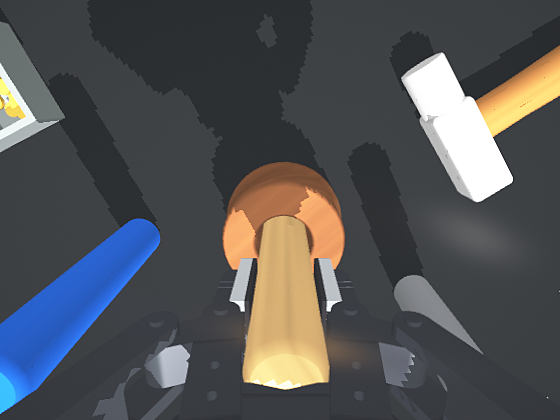

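Request:
{"method": "carry_out", "body": {
  "moves": [
    [0, 0, -8, 0, 0, 0, -1],
    [0, 0, -25, 0, 0, 0, -1],
    [0, 0, -50, 0, 0, 0, -1],
    [0, 0, -65, 0, 0, 0, -1],
    [0, 0, -65, 0, 0, 0, -1]
  ]
}}

```text
clock: 3.72
tcp_pos: [512.5, -288.9, 154.9]
eef_rot: [179.8, 0.0, 60.0]
contact_force: [-0.8, -1.1, -0.4]
gripper_width: 0.29
```

```bash
python3 - <<'E'
from h import *
s=ctrl.read_state()
print(s["clock"],s["tcp_pos"],s["eef_rot"],s["contact_force"],s["torque"],s["gripper_width"])
go(518,-98,155,84,s)
E
```

```text
3.725 [ 512.50123528 -288.88437813  154.91273489] [1.79838904e+02 2.52199574e-03 5.99715922e+01] [-0.7841207  -1.05556331 -0.42093002] [ 0.02754612  0.0645322  -0.05048256] 0.2896805161613926
at [ 512.5 -288.9  154.9] [179.84   0.    59.97] shift [168.  -90.8  -0.3] rot [ 0.003  0.001 -0.419]
```

Request:
{"method": "carry_out", "body": {
  "moves": [
    [40, -22, 0, 0, 0, -0.14, -1],
    [85, -46, 0, 0, 0, -0.28, -1],
    [130, -70, 0, 0, 0, -0.42, -1],
    [168, -91, 0, 0, 0, -0.42, -1],
    [168, -91, 0, 0, 0, -0.42, -1],
    [168, -91, 0, 0, 0, -0.42, -1]
  ]
}}

```text
clock: 4.47
tcp_pos: [516.7, -98.3, 152.7]
eef_rot: [-180.0, 0.0, 84.0]
contact_force: [0.2, -0.6, -0.4]
gripper_width: 0.288
```

```bash
python3 - <<'E'
from h import *
s=ctrl.read_state();W=eyes.capture("wrist")
print(s["clock"],s["tcp_pos"],s["eef_rot"],s["contact_force"],s["torque"],s["gripper_width"])
cv2.imwrite("pics/w3.png",W["pixels"][:,:,::-1]);np.savez("w3.npz",px=W["pixels"],pos=s["tcp_pos"],rot=s["eef_rot"])
E
```

```text
4.475 [516.65115676 -98.25520487 152.72862269] [-1.79950710e+02  2.35101373e-02  8.40142863e+01] [ 0.16135957 -0.55145348 -0.44884136] [-0.0112395   0.011697   -0.01713337] 0.28832881016429984
```

View pics/w3.png

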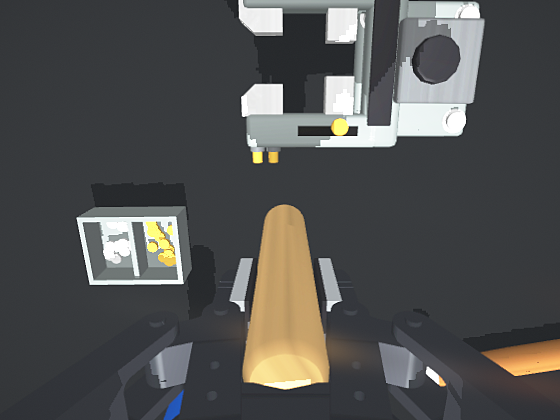

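```bash
python3 - <<'E'
import numpy as np
from h import *
z=np.load("w3.npz");crop(z["px"],225,0,385,170,4,"w3c")
E
```

```text
(no output)
```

View pics/w3c.png

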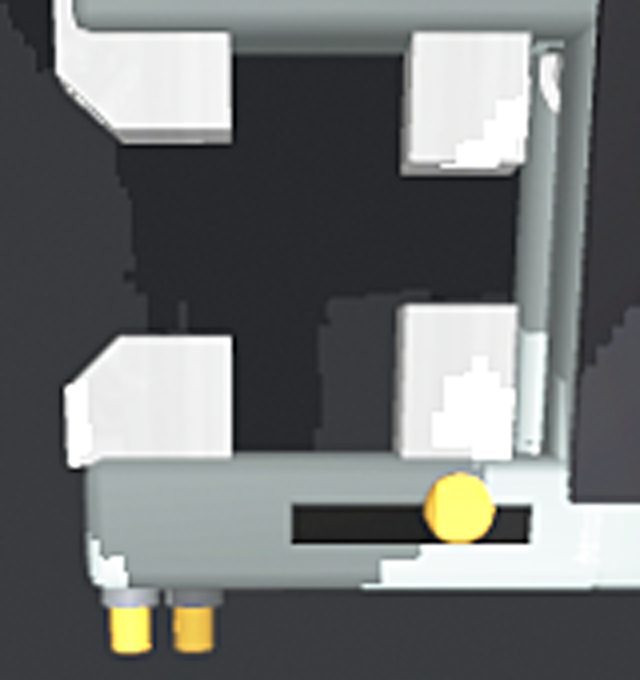

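```bash
python3 - <<'E'
from h import *
np.set_printoptions(suppress=True,precision=1)
z=np.load("w3.npz");s=dict(tcp_pos=z["pos"],eef_rot=z["rot"]);W=eyes.capture("wrist")
f=lambda L:[((x+.5)/4-.5+225,(y+.5)/4-.5) for x,y in L]
L=[(122,128),(232,128),(122,337),(232,337),(66,385),(57,75),(412,162),(526,160),(400,305),(517,304)]
P=onz(W,f(L),76,s);print(P)
T=s["tcp_pos"];a=np.deg2rad(84-90)
ex=np.array([np.cos(a),np.sin(a)]);ey=np.array([-np.sin(a),np.cos(a)])
print(np.c_[(P[:,:2])@ex,(P[:,:2])@ey])
F=onz(W,f([(292,505),(532,505),(292,543),(85,590),(600,587)]),78,s);print("frame",np.c_[F[:,:2]@ex,F[:,:2]@ey])
# gray-level profile for edges
g=cv2.cvtColor(z["px"],cv2.COLOR_RGB2GRAY).astype(int)
print(g[28:40,262],g[28:40,280]); print(g[80:90,262],g[80:90,280])
E
```

```text
[[512.2  15.3  76. ]
 [527.6  13.6  76. ]
 [508.7 -12.4  76. ]
 [524.6 -14.1  76. ]
 [499.6 -18.2  76. ]
 [504.1  22.9  76. ]
 [552.4   6.6  76. ]
 [568.5   5.3  76. ]
 [549.3 -12.2  76. ]
 [566.3 -13.8  76. ]]
[[507.8  68.7]
 [523.3  68.7]
 [507.2  40.8]
 [523.2  40.8]
 [498.8  34.1]
 [498.9  75.5]
 [548.7  64.3]
 [564.8  64.7]
 [547.6  45.3]
 [564.6  45.4]]
frame [[532.2  17. ]
 [568.1  17. ]
 [532.2  11.4]
 [500.8   4.3]
 [579.1   4.9]]
[237 238 239 250 163 137 146 159  22  36  41  40] [244 245 246 255 171 145 156 128  26  38  39  41]
[ 39  37  28  71 222 247 238 236 237 237] [ 40  40  31  60 228 251 242 241 241 241]
```

```bash
python3 - <<'E'
from h import *
np.set_printoptions(suppress=True,precision=2)
z=np.load("w3.npz");s=dict(tcp_pos=z["pos"],eef_rot=z["rot"]);W=eyes.capture("wrist")
p=z["px"].astype(int);m=((p[...,0]-p[...,2]>35)).astype(np.uint8);m[:190]=0;m[:,:235]=0;m[:,335:]=0
for r in range(200,260,6):
    c=np.where(m[r])[0]
    if len(c): print(r,c.min(),c.max())
Rm=R.from_euler('xyz',s["eef_rot"],degrees=True);q=lambda a:Rm.apply(a)+s["tcp_pos"]
h=79.1
print("foot rim",proj(W,q([[10.5,0,h],[13,0,h-4]]),s))
for hh in (75,60,40): print(hh,proj(W,q([[0,-13,hh],[0,13,hh]]),s))
crop(z["px"],240,190,330,260,8,"w3f")
E
```

```text
206 275 293
212 268 300
218 265 303
224 264 304
230 263 305
236 262 306
242 261 307
248 260 308
254 259 309
foot rim [[284.04 204.27]
 [284.02 202.31]]
75 [[263.99 221.59]
 [304.08 221.6 ]]
60 [[262.6  229.79]
 [305.34 229.8 ]]
40 [[260.44 242.57]
 [307.3  242.58]]
```

View pics/w3f.png

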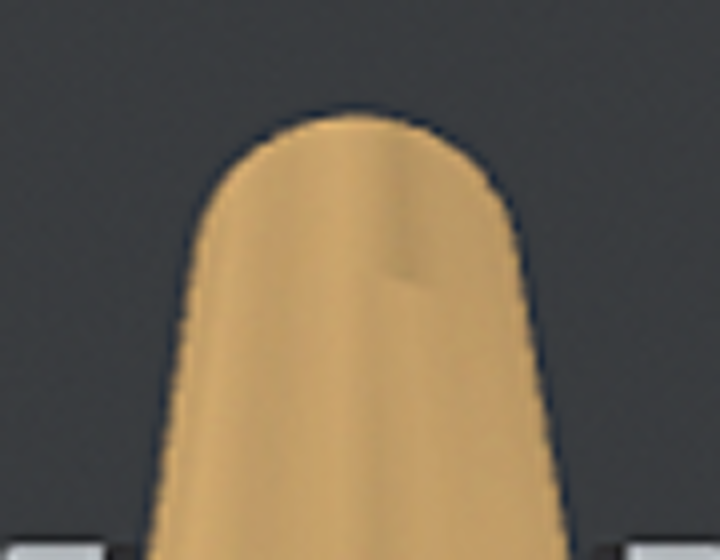

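Request:
{"method": "carry_out", "body": {
  "moves": [
    [0, -35, 0, 0, 0, 0, -1],
    [15, -70, 0, 0, 0, 0, -1],
    [50, -70, 0, 0, 0, 0, -1],
    [90, -70, 5, 0, 0, 0, -1],
    [99, -70, 25, 0, 0, 0, -1],
    [99, -70, 50, 0, 0, 0, -1],
    [99, -70, 63, 0, 0, 0, -1],
    [99, -70, 63, 0, 0, 0, -1]
  ]
}}

```text
clock: 5.62
tcp_pos: [457.2, 7.7, 89.7]
eef_rot: [-179.9, -0.0, 84.0]
contact_force: [-0.2, -0.2, 0.4]
gripper_width: 0.293
```

```bash
cat >> h.py <<'E'
A=np.deg2rad(-6.0);EX=np.array([np.cos(A),np.sin(A)]);EY=np.array([-np.sin(A),np.cos(A)])
def uv():
    s=ctrl.read_state();f=s["contact_force"];p=s["tcp_pos"]
    print("t",round(s["clock"],2),"u,v,z",np.round([p[:2]@EX,p[:2]@EY,p[2]],2),"Fu,Fv,Fz",np.round([f[:2]@EX,f[:2]@EY,f[2]],2),"tq",np.round(s["torque"],2),"rot",np.round(s["eef_rot"],2),"w",round(s["gripper_width"],4))
E
python3 - <<'E'
from h import *
for i in range(2): uv()
s=ctrl.read_state();W=eyes.capture("wrist")
cv2.imwrite("pics/w4.png",W["pixels"][:,:,::-1]);np.savez("w4.npz",px=W["pixels"],pos=s["tcp_pos"],rot=s["eef_rot"])
T=eyes.capture("top");S=eyes.capture("scene")
a=np.hstack([cv2.resize(c["pixels"][y:y+100,x:x+80,::-1],None,fx=5,fy=5,interpolation=2) for c,x,y in((S,250,150),(T,235,175))]);cv2.imwrite("pics/c4.png",a)
uv()
E
```

```text
t 5.62 u,v,z [453.93  55.43  89.75] Fu,Fv,Fz [-0.13 -0.26  0.38] tq [-0.01 -0.01  0.04] rot [-1.7991e+02 -1.0000e-02  8.3980e+01] w 0.2925
t 5.62 u,v,z [453.93  55.43  89.75] Fu,Fv,Fz [-0.13 -0.26  0.38] tq [-0.01 -0.01  0.04] rot [-1.7991e+02 -1.0000e-02  8.3980e+01] w 0.2925
t 5.78 u,v,z [454.92  55.79  91.1 ] Fu,Fv,Fz [ 0.78 -0.01 -0.17] tq [0.   0.01 0.02] rot [179.93   0.    84.01] w 0.2873
```

View pics/w4.png

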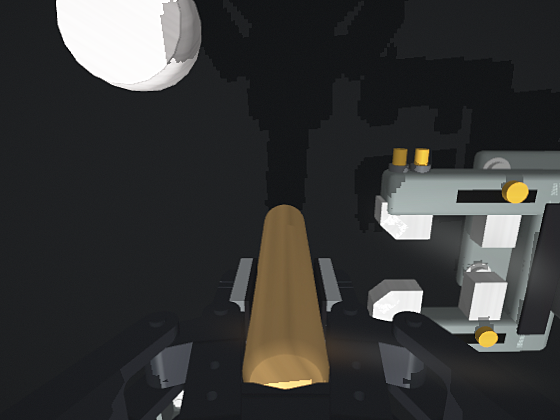

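View pics/c4.png

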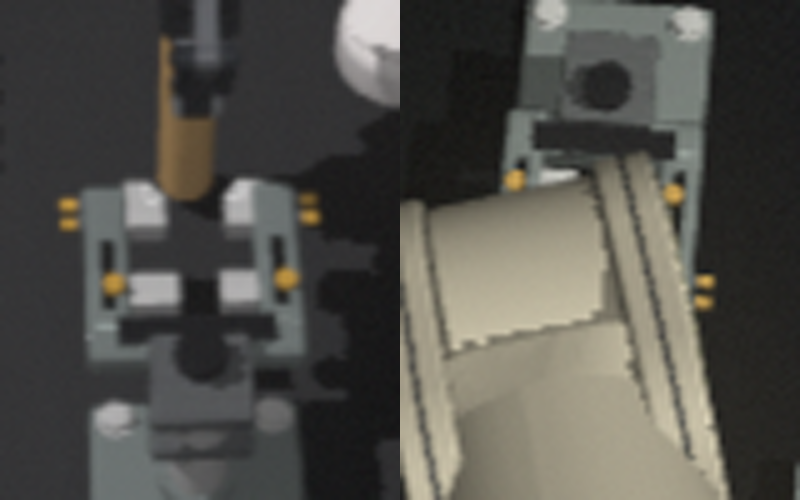

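Request:
{"method": "carry_out", "body": {
  "moves": [
    [0, 15, 0, 0, 0, 0, -1],
    [0, 30, 0, 0, 0, 0, -1],
    [0, 34, 0, 0, 0, 0, -1],
    [0, 38, 0, 0, 0, 0, -1],
    [0, 42, 0, 0, 0, 0, -1],
    [0, 44, 0, 0, 0, 0, -1]
  ]
}}

```text
clock: 6.52
tcp_pos: [501.5, 3.6, 90.3]
eef_rot: [180.0, 0.0, 84.0]
contact_force: [0.1, -0.1, 0.6]
gripper_width: 0.288
```

```bash
python3 - <<'E'
from h import *
uv()
E
```

```text
t 6.53 u,v,z [498.42  56.05  90.3 ] Fu,Fv,Fz [ 0.07 -0.07  0.59] tq [0.04 0.01 0.02] rot [180.     0.    84.04] w 0.288
```

Request:
{"method": "carry_out", "body": {
  "moves": [
    [0, 1, 0, 0, 0, 0, -1],
    [0, 2, 0, 0, 0, 0, -1],
    [0, 3, 0, 0, 0, 0, -1],
    [0, 4, 0, 0, 0, 0, -1]
  ]
}}

```text
clock: 7.02
tcp_pos: [505.5, 3.2, 90.3]
eef_rot: [180.0, 0.0, 84.0]
contact_force: [-0.2, 0.3, -0.5]
gripper_width: 0.287
```

```bash
python3 - <<'E'
from h import *
uv()
s=ctrl.read_state();W=eyes.capture("wrist")
cv2.imwrite("pics/w5.png",W["pixels"][:,:,::-1]);uv()
E
```

```text
t 7.03 u,v,z [502.36  56.03  90.34] Fu,Fv,Fz [-0.19  0.25 -0.53] tq [ 0.01  0.03 -0.05] rot [179.99   0.    84.04] w 0.287
t 7.08 u,v,z [502.47  56.04  90.34] Fu,Fv,Fz [ 0.34  0.3  -0.66] tq [ 0.    0.02 -0.02] rot [179.99   0.    84.04] w 0.2936
```

View pics/w5.png

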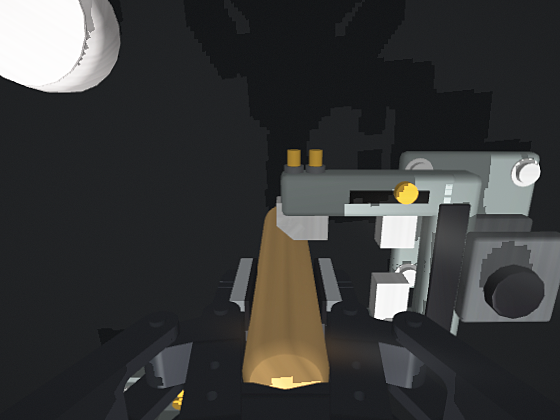

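Request:
{"method": "carry_out", "body": {
  "moves": [
    [0, 1, 0, 0, 0, 0, -1],
    [0, 2, 0, 0, 0, 0, -1],
    [0, 3, 0, 0, 0, 0, -1],
    [0, 4, 0, 0, 0, 0, -1]
  ]
}}

```text
clock: 7.58
tcp_pos: [509.5, 2.8, 90.3]
eef_rot: [180.0, 0.0, 84.0]
contact_force: [-0.6, 0.5, -0.6]
gripper_width: 0.284
```

```bash
python3 - <<'E'
from h import *
uv()
E
```

```text
t 7.58 u,v,z [506.39  56.03  90.32] Fu,Fv,Fz [-0.66  0.41 -0.63] tq [ 0.03 -0.04 -0.03] rot [180.     0.    84.04] w 0.284
```

Request:
{"method": "carry_out", "body": {
  "moves": [
    [0, 1, 0, 0, 0, 0, -1],
    [0, 2, 0, 0, 0, 0, -1],
    [0, 3, 0, 0, 0, 0, -1],
    [0, 4, 0, 0, 0, 0, -1]
  ]
}}

```text
clock: 8.07
tcp_pos: [513.4, 2.4, 90.3]
eef_rot: [180.0, 0.0, 84.0]
contact_force: [0.4, 0.1, -0.5]
gripper_width: 0.288
```

```bash
python3 - <<'E'
from h import *
uv()
E
```

```text
t 8.07 u,v,z [510.37  56.04  90.31] Fu,Fv,Fz [ 0.41  0.1  -0.54] tq [-0.02 -0.   -0.02] rot [180.     0.    84.04] w 0.2876
```

Request:
{"method": "carry_out", "body": {
  "moves": [
    [0, 2, 0, 0, 0, 0, -1],
    [0, 4, 0, 0, 0, 0, -1],
    [0, 6, 0, 0, 0, 0, -1],
    [0, 8, 0, 0, 0, 0, -1],
    [0, 10, 0, 0, 0, 0, -1]
  ]
}}

```text
clock: 8.7
tcp_pos: [523.5, 1.3, 90.3]
eef_rot: [180.0, 0.0, 84.0]
contact_force: [-1.0, 0.2, -1.5]
gripper_width: 0.29
```

```bash
python3 - <<'E'
from h import *
uv()
E
```

```text
t 8.7 u,v,z [520.45  56.05  90.29] Fu,Fv,Fz [-1.    0.1  -1.49] tq [-0.   -0.02 -0.04] rot [180.     0.    84.04] w 0.2897
```

Request:
{"method": "carry_out", "body": {
  "moves": [
    [0, 2, 0, 0, 0, 0, -1],
    [0, 4, 0, 0, 0, 0, -1],
    [0, 6, 0, 0, 0, 0, -1],
    [0, 8, 0, 0, 0, 0, -1],
    [0, 10, 0, 0, 0, 0, -1],
    [0, 12, 0, 0, 0, 0, -1]
  ]
}}

```text
clock: 9.45
tcp_pos: [535.4, 0.1, 90.3]
eef_rot: [180.0, 0.0, 84.0]
contact_force: [-1.4, 0.0, -0.4]
gripper_width: 0.288
```

```bash
python3 - <<'E'
from h import *
uv()
E
```

```text
t 9.45 u,v,z [532.45  56.06  90.31] Fu,Fv,Fz [-1.36 -0.1  -0.42] tq [-0.08  0.04 -0.  ] rot [180.     0.    84.04] w 0.2877
```

Request:
{"method": "carry_out", "body": {
  "moves": [
    [0, 1, 0, 0, 0, 0, -1],
    [0, 2, 0, 0, 0, 0, -1],
    [0, 2.5, 0, 0, 0, 0, -1],
    [0, 3, 0, 0, 0, 0, -1],
    [0, 3.5, 0, 0, 0, 0, -1],
    [0, 4, 0, 0, 0, 0, -1]
  ]
}}

```text
clock: 10.2
tcp_pos: [539.3, -0.3, 90.3]
eef_rot: [180.0, 0.0, 84.0]
contact_force: [-0.7, 0.2, -0.4]
gripper_width: 0.283
```

```bash
python3 - <<'E'
from h import *
uv()
E
```

```text
t 10.2 u,v,z [536.37  56.06  90.33] Fu,Fv,Fz [-0.74  0.12 -0.42] tq [ 0.02  0.07 -0.01] rot [179.99   0.    84.04] w 0.2827
```

Request:
{"method": "carry_out", "body": {
  "moves": [
    [0, 0.5, 0, 0, 0, 0, -1],
    [0, 1, 0, 0, 0, 0, -1]
  ]
}}

```text
clock: 10.45
tcp_pos: [540.3, -0.4, 90.3]
eef_rot: [180.0, 0.0, 84.0]
contact_force: [0.9, -0.6, -0.9]
gripper_width: 0.289
```

```bash
python3 - <<'E'
from h import *
uv()
E
```

```text
t 10.45 u,v,z [537.36  56.04  90.31] Fu,Fv,Fz [ 0.93 -0.51 -0.93] tq [ 0.01  0.03 -0.  ] rot [180.     0.    84.04] w 0.2887
```

Request:
{"method": "carry_out", "body": {
  "moves": [
    [0, 0.5, 0, 0, 0, 0, -1],
    [0, 1, 0, 0, 0, 0, -1]
  ]
}}

```text
clock: 10.7
tcp_pos: [541.2, -0.5, 90.3]
eef_rot: [180.0, 0.0, 84.0]
contact_force: [-0.3, -0.5, -0.7]
gripper_width: 0.288
```

```bash
python3 - <<'E'
from h import *
uv()
E
```

```text
t 10.7 u,v,z [538.34  56.03  90.31] Fu,Fv,Fz [-0.23 -0.52 -0.71] tq [ 0.01 -0.04 -0.03] rot [1.800e+02 1.000e-02 8.404e+01] w 0.2883
```

Request:
{"method": "carry_out", "body": {
  "moves": [
    [0, 0.3, 0, 0, 0, 0, -1],
    [0, 0.6, 0, 0, 0, 0, -1]
  ]
}}

```text
clock: 10.95
tcp_pos: [541.8, -0.6, 90.3]
eef_rot: [180.0, 0.0, 84.0]
contact_force: [-0.4, -0.6, -1.0]
gripper_width: 0.289
```

Request:
{"method": "carry_out", "body": {
  "moves": [
    [0, 0.3, 0, 0, 0, 0, -1],
    [0, 0.6, 0, 0, 0, 0, -1]
  ]
}}

```text
clock: 11.2
tcp_pos: [542.4, -0.7, 90.3]
eef_rot: [-180.0, 0.0, 84.0]
contact_force: [-0.8, 0.3, -0.6]
gripper_width: 0.292
```

```bash
python3 - <<'E'
from h import *
uv()
E
```

```text
t 11.2 u,v,z [539.45  56.02  90.28] Fu,Fv,Fz [-0.82  0.18 -0.58] tq [-0.05  0.15  0.03] rot [-1.7999e+02  1.0000e-02  8.4040e+01] w 0.2918
```

Torque is starting to rise: near contact. Small steps.

Request:
{"method": "carry_out", "body": {
  "moves": [
    [0, 0.3, 0, 0, 0, 0, -1],
    [0, 0.3, 0, 0, 0, 0, -1]
  ]
}}

```text
clock: 11.45
tcp_pos: [542.6, -0.7, 90.2]
eef_rot: [-180.0, 0.0, 84.0]
contact_force: [-0.7, 0.0, 0.4]
gripper_width: 0.292
```

Request:
{"method": "carry_out", "body": {
  "moves": [
    [0, 0.3, 0, 0, 0, 0, -1],
    [0, 0.3, 0, 0, 0, 0, -1]
  ]
}}

```text
clock: 11.7
tcp_pos: [542.7, -0.7, 90.2]
eef_rot: [-180.0, 0.0, 84.0]
contact_force: [-2.9, 0.4, -0.9]
gripper_width: 0.289
```

Request:
{"method": "carry_out", "body": {
  "moves": [
    [0, 0.3, 0, 0, 0, 0, -1],
    [0, 0.3, 0, 0, 0, 0, -1]
  ]
}}

```text
clock: 11.95
tcp_pos: [542.9, -0.7, 90.1]
eef_rot: [-180.0, 0.0, 84.0]
contact_force: [-3.8, -0.3, 0.2]
gripper_width: 0.288
```

```bash
python3 - <<'E'
from h import *
uv()
E
```

```text
t 11.95 u,v,z [540.03  56.02  90.14] Fu,Fv,Fz [-3.75 -0.67  0.19] tq [ 0.02  1.   -0.02] rot [-1.7995e+02  1.0000e-02  8.4040e+01] w 0.2883
```

Request:
{"method": "carry_out", "body": {
  "moves": [
    [0, 0.4, 0, 0, 0, 0, -1],
    [0, 0.4, 0, 0, 0, 0, -1]
  ]
}}

```text
clock: 12.2
tcp_pos: [543.1, -0.8, 90.1]
eef_rot: [-179.9, 0.0, 84.0]
contact_force: [-5.4, 0.6, 0.8]
gripper_width: 0.289
```

Request:
{"method": "carry_out", "body": {
  "moves": [
    [0, 0.4, 0, 0, 0, 0, -1],
    [0, 0.4, 0, 0, 0, 0, -1]
  ]
}}

```text
clock: 12.45
tcp_pos: [543.3, -0.8, 90.0]
eef_rot: [-179.9, 0.0, 84.0]
contact_force: [-6.2, -0.4, 1.4]
gripper_width: 0.291
```

```bash
python3 - <<'E'
from h import *
uv()
E
```

```text
t 12.45 u,v,z [540.36  56.01  90.03] Fu,Fv,Fz [-6.1  -1.01  1.38] tq [ 0.    1.64 -0.  ] rot [-1.7989e+02  2.0000e-02  8.4040e+01] w 0.291
```

Request:
{"method": "carry_out", "body": {
  "moves": [
    [0, 0.4, 0, 0, 0, 0, -1],
    [0, 0.8, 0, 0, 0, 0, -1],
    [0, 0.8, 0, 0, 0, 0, -1]
  ]
}}

```text
clock: 12.82
tcp_pos: [543.5, -0.8, 89.9]
eef_rot: [-179.8, 0.0, 84.1]
contact_force: [-9.0, 0.2, 4.0]
gripper_width: 0.287
```

```bash
python3 - <<'E'
from h import *
uv()
E
```

```text
t 12.82 u,v,z [540.6   56.02  89.88] Fu,Fv,Fz [-8.94 -0.72  4.03] tq [0.07 2.22 0.04] rot [-1.7982e+02  3.0000e-02  8.4050e+01] w 0.2875
```

Request:
{"method": "carry_out", "body": {
  "moves": [
    [0, 0.3, 0, 0, 0, 0, -1],
    [0, 0.3, 0, 0, 0, 0, -1],
    [0, 0.3, 0, 0, 0, 0, -1]
  ]
}}

```text
clock: 13.2
tcp_pos: [543.6, -0.8, 89.8]
eef_rot: [-179.8, 0.0, 84.1]
contact_force: [-10.2, 0.8, 3.2]
gripper_width: 0.29
```

Request:
{"method": "carry_out", "body": {
  "moves": [
    [0, 0, 0, 0, 0, 0, -1],
    [0, 0, 0, 0, 0, 0, -1],
    [0, 0, 0, 0, 0, 0, -1]
  ]
}}

```text
clock: 13.58
tcp_pos: [543.6, -0.8, 89.8]
eef_rot: [-179.8, 0.0, 84.1]
contact_force: [-9.4, -0.3, 3.9]
gripper_width: 0.29
```

```bash
python3 - <<'E'
from h import *
uv()
S=eyes.capture("scene");crop(S["pixels"],250,150,330,260,5,"c5");uv()
E
```

```text
t 13.57 u,v,z [540.7   56.01  89.85] Fu,Fv,Fz [-9.36 -1.25  3.91] tq [ 0.09  2.46 -0.  ] rot [-1.798e+02  4.000e-02  8.405e+01] w 0.2896
t 13.62 u,v,z [540.71  56.02  89.86] Fu,Fv,Fz [-10.36  -0.52   3.38] tq [-0.01  2.45 -0.01] rot [-1.798e+02  4.000e-02  8.405e+01] w 0.2884
```

View pics/c5.png

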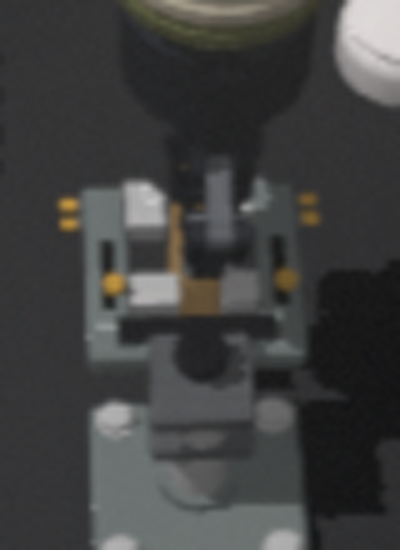

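Request:
{"method": "carry_out", "body": {
  "moves": [
    [0, 0.1, 0, 0, 0, 0, -1],
    [0, 0.1, 0, 0, 0, 0, -1],
    [0, 0.1, 0, 0, 0, 0, -1],
    [0, 0.1, 0, 0, 0, 0, -1]
  ]
}}

```text
clock: 14.12
tcp_pos: [543.6, -0.8, 89.8]
eef_rot: [-179.8, 0.0, 84.1]
contact_force: [-10.9, -0.3, 2.6]
gripper_width: 0.288
```

Request:
{"method": "carry_out", "body": {
  "moves": [
    [0, -1, 0, 0, 0, 0, -1],
    [0, -2, 0, 0, 0, 0, -1],
    [0, -3, 0, 0, 0, 0, -1],
    [0, -5, 0, 0, 0, 0, -1]
  ]
}}

```text
clock: 14.62
tcp_pos: [541.1, -0.4, 90.7]
eef_rot: [179.9, -0.0, 84.0]
contact_force: [-0.5, -0.9, -0.8]
gripper_width: 0.291
```

```bash
python3 - <<'E'
from h import *
uv()
E
```

```text
t 14.62 u,v,z [538.15  56.18  90.68] Fu,Fv,Fz [-0.39 -0.99 -0.77] tq [0.04 0.01 0.04] rot [ 1.799e+02 -2.000e-02  8.404e+01] w 0.2913
```

Pressed at about 10 N for over 1 s. Now straight out.

Request:
{"method": "carry_out", "body": {
  "moves": [
    [0, -4, 0, 0, 0, 0, -1],
    [0, -9, 0, 0, 0, 0, -1],
    [0, -14, 0, 0, 0, 0, -1],
    [0, -19, 0, 0, 0, 0, -1],
    [0, -24, 0, 0, 0, 0, -1],
    [0, -29, 0, 0, 0, 0, -1],
    [0, -34, 0, 0, 0, 0, -1],
    [0, -45, 0, 0, 0, 0, -1],
    [0, -62, 0, 0, 0, 0, -1],
    [0, -82, 0, 0, 0, 0, -1]
  ]
}}

```text
clock: 15.88
tcp_pos: [457.8, 8.2, 90.2]
eef_rot: [-180.0, -0.0, 84.0]
contact_force: [-0.1, 0.4, -1.1]
gripper_width: 0.289
```

```bash
python3 - <<'E'
from h import *
uv()
T=eyes.capture("top")
go(440,220,180,111)
E
```

```text
t 15.88 u,v,z [454.43  56.04  90.22] Fu,Fv,Fz [-0.09  0.4  -1.12] tq [0.05 0.03 0.01] rot [-180.     -0.     84.04] w 0.2894
at [455.5   8.5  89.8] [-1.7988e+02  5.0000e-02  8.4080e+01] shift [208.7 -37.4 -90.3] rot [-0.002  0.    -0.47 ]
```

```bash
python3 - <<'E'
from h import *
s=ctrl.read_state();s["eef_rot"]=np.array([180,0,84.04]);s["tcp_pos"]=np.array([457.8,8.2,90.2])
go(473,192,156,109,s)
E
```

```text
at [457.8   8.2  90.2] [180.     0.    84.04] shift [184.4  -4.  -65.8] rot [ 0.     0.    -0.436]
```

Request:
{"method": "carry_out", "body": {
  "moves": [
    [0, -3, -30, 0, 0, 0, -1],
    [20, -3, -60, 0, 0, 0, -1],
    [60, -4, -66, 0, 0, -0.14, -1],
    [105, -4, -66, 0, 0, -0.28, -1],
    [150, -4, -66, 0, 0, -0.436, -1],
    [184, -4, -66, 0, 0, -0.436, -1],
    [184, -4, -66, 0, 0, -0.436, -1],
    [184, -4, -66, 0, 0, -0.436, -1]
  ]
}}

```text
clock: 16.92
tcp_pos: [473.8, 190.7, 156.1]
eef_rot: [-180.0, 0.0, 109.0]
contact_force: [-0.6, -0.1, -0.4]
gripper_width: 0.292
```

```bash
python3 - <<'E'
from h import *
s=ctrl.read_state();W=eyes.capture("wrist")
print(s["tcp_pos"],s["eef_rot"])
cv2.imwrite("pics/w6.png",W["pixels"][:,:,::-1]);np.savez("w6.npz",px=W["pixels"],pos=s["tcp_pos"],rot=s["eef_rot"])
print(proj(W,[[443.5,277,50]],s))
E
```

```text
[473.81156465 190.71327091 156.06980081] [-1.79969524e+02  2.97747393e-02  1.08994526e+02]
[[282.86477968  73.77495965]]
```

View pics/w6.png

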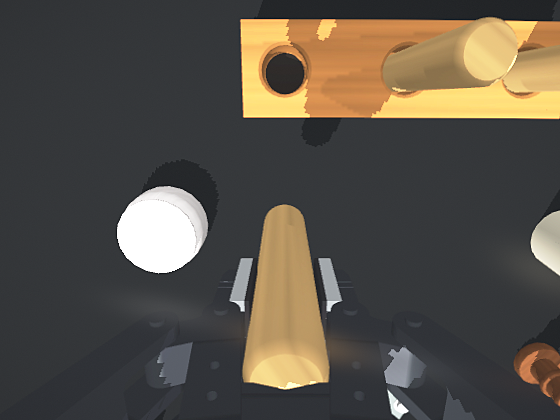

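```bash
python3 - <<'E'
from h import *
z=np.load("w6.npz");crop(z["px"],232,10,342,125,6,"w6c")
E
```

```text
(no output)
```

View pics/w6c.png

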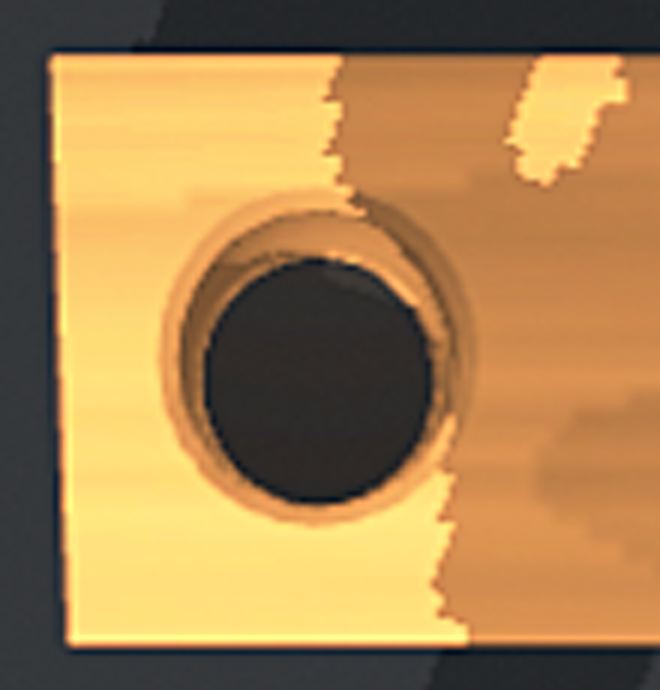

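```bash
python3 - <<'E'
from h import *
np.set_printoptions(suppress=True,precision=1)
z=np.load("w6.npz");s=dict(tcp_pos=z["pos"],eef_rot=z["rot"]);W=eyes.capture("wrist")
f=lambda L:[((x+.5)/6-.5+232,(y+.5)/6-.5+10) for x,y in L]
P=onz(W,f([(318,357),(160,357),(476,357),(318,188),(318,525),(52,53),(68,645),(660,53),(660,645)]),50,s)
Rm=R.from_euler('xyz',s["eef_rot"],degrees=True)
print(P);print(Rm.inv().apply(P-s["tcp_pos"]))
# core foot check
p=z["px"].astype(int);m=((p[...,0]-p[...,2]>35)).astype(np.uint8);m[:190]=0;m[:,:235]=0;m[:,335:]=0
for r in range(198,240,5):
    c=np.where(m[r])[0]
    if len(c): print(r,c.min(),c.max())
print("first row",np.where(m.any(1))[0][0])
E
```

```text
[[443.6 280.1  50. ]
 [427.3 274.5  50. ]
 [459.9 285.7  50. ]
 [438.1 296.1  50. ]
 [449.3 263.5  50. ]
 [407.4 299.4  50. ]
 [426.8 242.   50. ]
 [467.8 320.3  50. ]
 [490.2 263.8  50. ]]
[[ 94.4   0.6 106. ]
 [ 94.4 -16.6 106. ]
 [ 94.4  17.8 106. ]
 [111.4   0.6 106. ]
 [ 76.8   0.6 106. ]
 [124.5 -27.4 106. ]
 [ 63.9 -27.7 106.1]
 [124.5  36.6 106. ]
 [ 63.9  39.3 106. ]]
208 272 296
213 267 300
218 265 303
223 264 304
228 263 305
233 262 306
238 262 306
first row 204
```

Request:
{"method": "carry_out", "body": {
  "moves": [
    [30, 0.5, 0, 0, 0, 0, -1],
    [65, 0.5, 0, 0, 0, 0, -1],
    [90, 0.5, 0, 0, 0, 0, -1],
    [95, 0.5, 0, 0, 0, 0, -1],
    [95, 0.5, 0, 0, 0, 0, -1],
    [95, 0.5, 10, 0, 0, 0, -1],
    [95, 0.5, 20, 0, 0, 0, -1],
    [95, 0.5, 20, 0, 0, 0, -1]
  ]
}}

```text
clock: 18.02
tcp_pos: [443.0, 280.6, 135.1]
eef_rot: [-179.9, 0.0, 109.0]
contact_force: [-0.5, -0.3, -0.2]
gripper_width: 0.289
```

```bash
python3 - <<'E'
from h import *
s=ctrl.read_state();print(s["tcp_pos"],s["eef_rot"],s["contact_force"])
W=eyes.capture("wrist");T=eyes.capture("top");S=eyes.capture("scene")
a=np.hstack([cv2.resize(c[y:y+110,x:x+h,::-1],None,fx=5,fy=5,interpolation=2) for c,x,y,h in((W["pixels"],230,150,110),)])
b=np.vstack([cv2.resize(c["pixels"][y:y+100,x:x+100,::-1],(275,275),interpolation=2) for c,x,y in((S,370,110),(T,110,200))])
cv2.imwrite("pics/c7.png",np.hstack([a,b]))
s=ctrl.read_state();print(s["tcp_pos"],s["contact_force"],s["clock"])
E
```

```text
[443.03005104 280.58406898 135.05946209] [-1.79883512e+02  2.29872523e-02  1.08983944e+02] [-0.47683464 -0.32167041 -0.20692463]
[443.47720629 281.49171444 136.37785018] [-0.1869113   0.61189455 -0.84865776] 18.175
```

View pics/c7.png

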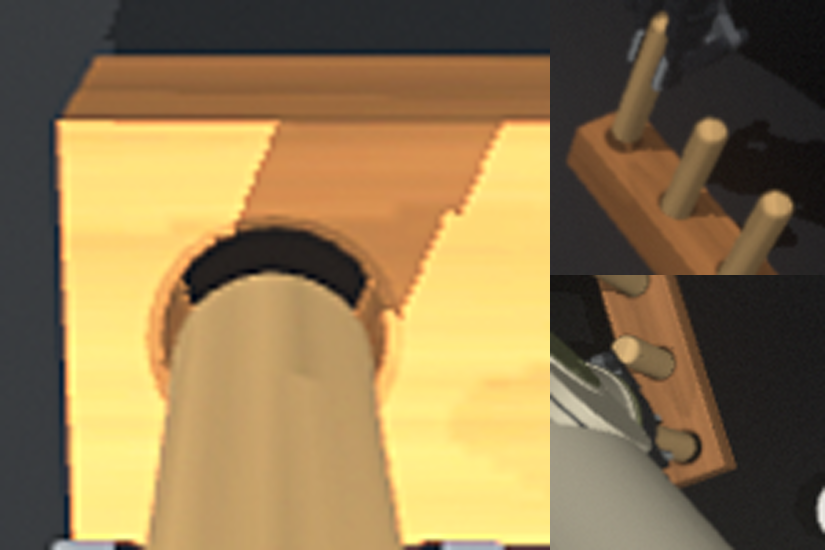

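Request:
{"method": "carry_out", "body": {
  "moves": [
    [0, 0, 4, 0, 0, 0, -1],
    [0, 0, 8, 0, 0, 0, -1],
    [0, 0, 12, 0, 0, 0, -1],
    [0, 0, 16, 0, 0, 0, -1],
    [0, 0, 16, 0, 0, 0, -1]
  ]
}}

```text
clock: 18.8
tcp_pos: [443.2, 281.4, 119.9]
eef_rot: [-180.0, 0.0, 109.0]
contact_force: [-0.1, 0.1, -0.5]
gripper_width: 0.285
```

Request:
{"method": "carry_out", "body": {
  "moves": [
    [0, 0, 6, 0, 0, 0, -1],
    [0, 0, 12, 0, 0, 0, -1],
    [0, 0, 18, 0, 0, 0, -1],
    [0, 0, 24, 0, 0, 0, -1],
    [0, 0, 24, 0, 0, 0, -1]
  ]
}}

```text
clock: 19.42
tcp_pos: [443.1, 281.3, 95.7]
eef_rot: [-179.9, 0.0, 109.0]
contact_force: [-1.1, 0.3, -0.7]
gripper_width: 0.284
```

Request:
{"method": "carry_out", "body": {
  "moves": [
    [0, 0, 2, 0, 0, 0, -1],
    [0, 0, 4, 0, 0, 0, -1],
    [0, 0, 5, 0, 0, 0, -1],
    [0, 0, 5, 0, 0, 0, -1]
  ]
}}

```text
clock: 19.92
tcp_pos: [443.4, 281.5, 91.2]
eef_rot: [-180.0, 0.0, 109.0]
contact_force: [0.8, 0.1, -0.0]
gripper_width: 0.29
```

Request:
{"method": "carry_out", "body": {
  "moves": [
    [0, 0, 0.6, 0, 0, 0, -1],
    [0, 0, 1.2, 0, 0, 0, -1],
    [0, 0, 1.2, 0, 0, 0, -1]
  ]
}}

```text
clock: 20.3
tcp_pos: [443.4, 281.4, 90.1]
eef_rot: [-180.0, 0.0, 109.0]
contact_force: [0.2, 0.2, 0.0]
gripper_width: 0.289
```

Request:
{"method": "carry_out", "body": {
  "moves": [
    [0, 0, 0.5, 0, 0, 0, -1],
    [0, 0, 1.0, 0, 0, 0, -1],
    [0, 0, 1.0, 0, 0, 0, -1]
  ]
}}

```text
clock: 20.68
tcp_pos: [443.4, 281.5, 89.2]
eef_rot: [180.0, 0.0, 109.0]
contact_force: [0.0, -0.3, 0.9]
gripper_width: 0.286
```

Request:
{"method": "carry_out", "body": {
  "moves": [
    [0, 0, 0.5, 0, 0, 0, -1],
    [0, 0, 0.5, 0, 0, 0, -1]
  ]
}}

```text
clock: 20.92
tcp_pos: [443.4, 281.6, 89.1]
eef_rot: [180.0, 0.0, 109.0]
contact_force: [-2.2, -2.1, 7.6]
gripper_width: 0.29
```

Request:
{"method": "carry_out", "body": {
  "moves": [
    [0, 0, -0.3, 0, 0, 0, -1],
    [0, 0, -0.3, 0, 0, 0, -0.3],
    [0, 0, -0.3, 0, 0, 0, -0.1],
    [0, 0, -0.3, 0, 0, 0, 0.1],
    [0, 0, -0.3, 0, 0, 0, 0.1],
    [0, 0, -0.3, 0, 0, 0, 0.1]
  ]
}}

```text
clock: 21.68
tcp_pos: [443.4, 281.5, 88.9]
eef_rot: [180.0, 0.0, 109.0]
contact_force: [-0.2, -0.4, 1.2]
gripper_width: 0.549
```

```bash
python3 - <<'E'
from h import *
s=ctrl.read_state();print(s["tcp_pos"],s["contact_force"],s["gripper_width"],s["clock"])
W=eyes.capture("wrist");cv2.imwrite("pics/w8.png",W["pixels"][:,:,::-1])
E
```

```text
[443.40347512 281.49541839  88.87792843] [-0.24813198 -0.38375471  1.24206663] 0.5493345494619151 21.675
```

View pics/w8.png

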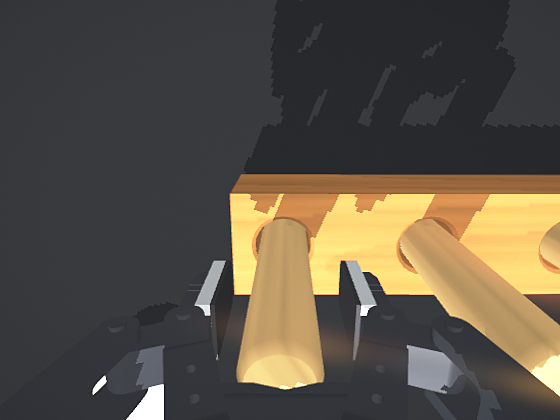

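Request:
{"method": "carry_out", "body": {
  "moves": [
    [0, 0, -10, 0, 0, 0, 0.1],
    [0, 0, -30, 0, 0, 0, 0.1],
    [0, 0, -60, 0, 0, 0, 0.1],
    [0, 0, -100, 0, 0, 0, 0.1],
    [0, 0, -140, 0, 0, 0, 0.1],
    [-60, 0, -170, 0, 0, 0, 0.1],
    [-100, 0, -170, 0, 0, 0, 0.1],
    [-100, 0, -170, 0, 0, 0, 0.1]
  ]
}}

```text
clock: 22.72
tcp_pos: [477.6, 183.5, 260.6]
eef_rot: [179.9, 0.1, 108.7]
contact_force: [0.8, 1.5, -0.7]
gripper_width: 0.554
```

```bash
python3 - <<'E'
from h import *
s=ctrl.read_state();print(s["tcp_pos"],s["contact_force"],s["gripper_width"],s["clock"])
W=eyes.capture("wrist");cv2.imwrite("pics/w9.png",W["pixels"][:,:,::-1])
S=eyes.capture("scene");cv2.imwrite("pics/s9.png",S["pixels"][:,:,::-1])
print(proj(W,[[443.6,280.1,150],[519,305,150]],s))
E
```

```text
[477.56227274 183.4907965  260.57106293] [ 0.77984612  1.4592658  -0.69694136] 0.5538034593106583 22.725
[[281.49164367  56.41148386]
 [401.45268846  57.71031398]]
```

View pics/w9.png

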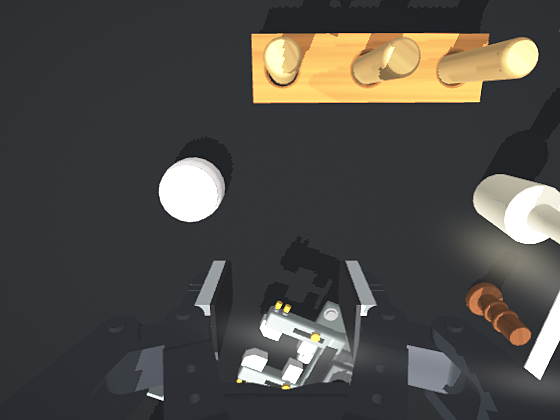

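View pics/s9.png

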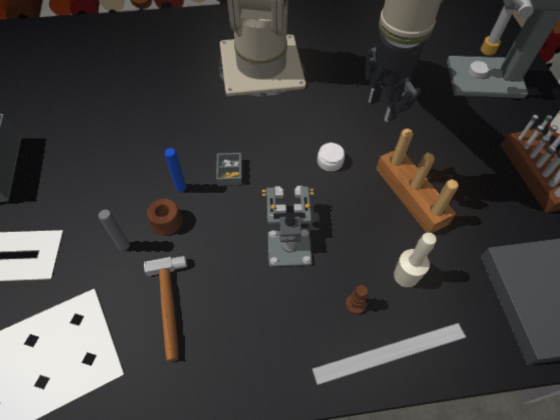

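```bash
python3 - <<'E'
from h import *
S=eyes.capture("scene");print(onz(S,[(403.3,134.5),(428.3,157.6)],150))
a=cv2.imread("pics/scene0.png");b=S["pixels"][:,:,::-1]
d=(cv2.absdiff(a,np.ascontiguousarray(b)).max(2)>60).astype(np.uint8)
n,l,st,c=cv2.connectedComponentsWithStats(d)
print([(st[i].tolist()) for i in range(1,n) if st[i,4]>15])
crop(S["pixels"],370,110,470,240,5,"s10")
s=ctrl.read_state();print(s["qvel"].round(2),s["clock"])
E
```

```text
[[450.51684554 266.79169076 150.        ]
 [521.87490204 301.24717365 150.        ]]
[[381, 0, 54, 37, 1410], [232, 5, 15, 18, 171], [394, 43, 18, 4, 35], [407, 83, 9, 9, 40], [369, 88, 6, 14, 30], [386, 108, 4, 12, 19], [396, 128, 16, 21, 172], [423, 154, 11, 7, 62], [225, 160, 6, 6, 17], [145, 180, 12, 22, 130], [155, 208, 4, 8, 19]]
[-0.87  0.49 -0.42  0.1   0.27 -0.21 -0.09] 22.875
```

View pics/s10.png

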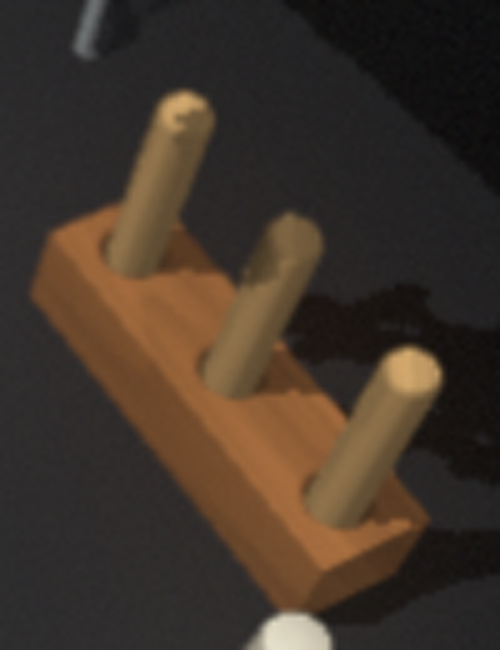

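```bash
python3 - <<'E'
from h import *
S=eyes.capture("scene");print(onz(S,[(406.9,132.4),(428.2,156.6),(452,184)],150))
E
```

```text
[[445.61657799 276.58450131 150.        ]
 [519.18411777 301.90886633 150.        ]
 [596.21132234 327.69462661 150.        ]]
```

Request:
{"method": "carry_out", "body": {
  "moves": [
    [0, 0, 0, 0, 0, 0, 0.1],
    [0, 0, 0, 0, 0, 0, 0.1],
    [0, 0, 0, 0, 0, 0, 0.1],
    [0, 0, 0, 0, 0, 0, 0.1]
  ]
}}

```text
clock: 23.42
tcp_pos: [476.0, 187.1, 258.8]
eef_rot: [-180.0, -0.0, 109.0]
contact_force: [0.4, -0.3, -0.6]
gripper_width: 0.552
```

```bash
python3 -c "
from h import *
print(ctrl.read_state()['contact_force'],ctrl.sign_off())"
```

```text
the job is handed in; nothing more can be done
[ 0.42420666 -0.29867394 -0.62426695] None
```

The core is checked and now stands in the free hole of the long block. I handed the job in at 23.4 s of the 72 s allowed.

- **Gauging:** The wooden core from the round holder went through the go gap with no side load above about 1 N. It stopped on the no-go jaws within about 0.5 mm of where the wrist camera put the stop, 40 mm into the gap. I pressed it there at about 9 to 11 N for roughly 1.3 s, then drew it straight out.
- **Placing:** I lowered it until I felt the hole floor (about 8 N at the expected height) and let go with only a few newtons left on it.
- **Last checks:** The final pictures show the core upright, its top in line with the two passed cores and about 78 mm from the nearest (80 mm nominal). The gripper was clear of everything. Before-and-after scene pictures showed changes only at the arm, the core, the emptied holder and two small patches on a passed core and the rivet tray, which I took to be the arm's shadow.
- **Disagreements:** The scene and top cameras differed by 3 to 5 mm in x, so I positioned from the wrist camera. My first pixel reading of the placed core's top was off and I corrected it from an enlarged crop. The top camera was blocked by the arm for part of the job and was not used for the final check.

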